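# Set a telescopic stand leg to its length mark and close its cam lever

## Robot

A 7-joint arm with a two-finger parallel gripper is mounted at the origin on the work surface. World frame = base frame: x ahead of the robot, y to its left, z up, the work surface at z = 0. Lengths are in m, angles in degrees, forces in N, time in s.
With the tool pointing down it reaches from about 0.425 to 0.875 m from the base axis. Payload 4.7 kg.
Tool frame: the origin (TCP) lies on the centre line of the jaws, within the pads' length; the fingertips stand 19 mm ahead of it and the grasp point (between the pads) is the TCP; z points along the fingers, y is the line along which they close (so a half turn about z gives the same grasp; the last joint's range is limited). The gripper opens to 87 mm and grips with 3 to 60 N. Pads are 19 mm wide; open, the fingers measure 117 mm over their backs; the gripper's body (75 mm by 190 mm) begins 51 mm behind the grasp point.
Start: joints at [64.234, 18.392, -4.016, 83.108, 1.295, 78.541, -3.26], TCP at [0.291, -0.581, 0.242] pointing down, gripper open.
Joint ranges: [-163.93, 163.93], [-17.29, 119.83], [-79.2, 71.16], [3.27, 140.29], [-89.18, 269.18], [5.43, 117.66], [-154.24, 154.24]. Speed limits (degrees/s): [147.25, 147.25, 180, 180, 180, 180, 180].

## Interface

Orientations are given as [roll, pitch, yaw] about the fixed x, y, z axes, in that order (R = Rz(yaw) Ry(pitch) Rx(roll)).
In Python, from cell import env, imaging gives the robot as it stands.
- The arm moves only by the shell command python3 -m crank 'ROWS' [OPENING] [FORCE]. ROWS is JSON, a list of rows, each an object of numbers: "x", "y", "z": the shift along the tool's x, y, z in m; "turn": the turn about the tool's z in rad. In form: [{"x": .., "y": .., "z": .., "turn": ..}, ...]. A call has 1 to 12 rows; each row is the pose to reach, as a shift and turn from the pose commanded when the call began, along the tool's axes at that moment; what a row does not reach only later rows make up. A row lasts 1/8 s, in which the tool goes at most 62.5 mm and 10.7 degrees, less where a joint would pass 70% of its speed; a pose out of reach is approached as far as the arm can. A call with a gripper value outside its range is refused whole. OPENING is the finger opening in m, from 0 to 0.087, set as the call begins (- or left out, the last holds). The fingers move at their own pace and stop on an object; FORCE is the grip in N (left out, the last holds). Time passes only in rows, so rows that repeat a pose let the fingers close. It gives the time, the measured TCP pose, the force, the opening and the grip force at its end, in the units of the state.
- env.get_obs(): the state, without advancing time (a new reading comes with each control period).
- imaging.read_camera(name): name is "scene" or "side" or "wrist"; returns the picture (400x640x3 uint8, red, green, blue); there is no depth.
- imaging.get_calibration(name): a dict with "camera_matrix" (3x3 intrinsics, pixels), "position" and "attitude" of the camera in the world. Camera axes: x right, y up, looking along -z (the intrinsics and any distortion apply to the point x, -y, -z); pixel columns grow to the right and rows downward; lengths in m; the calibration is good to about 2 mm. A picture is of the moment at which its call begins: read the wrist's pose just before it. get_calibration takes no time and is no camera call; for the wrist camera it gives the pose at the moment of the call.
- env.sign_off(): hands the job in; it is judged then, once.
The state is a dict: "time_s": time; "qpos": joint angles; "joint_velocities": joint speeds; "effort": joint torques, N m; "tool_pos": TCP position; "tool_rot": TCP orientation; "force": force on the tool from outside, world axes, zero at the start; "wrist_torque": the same for the moment, N m; "grip_width": finger opening in m; "grasp_force": force on a finger pad.
Only numpy, scipy, OpenCV 4.12 (cv2) and the standard library are available. Lean on these libraries where they do the work, as an engineer would, in place of code of your own. Each camera call takes 0.05 s, during which the arm holds its last target. There are 200 camera calls.

## Task

The spring-loaded telescopic leg of a label-roll stand lies in its bench cradle: draw the sliding leg out, away from the clamp block, until the steel fin on its collar lines up with the pointer on the ruler, leaving the cam lever open until it is there. Keep holding the leg there (a finger behind the upright thumb plate does it) while you press the cam lever fully closed towards the plate. The spring would pull the leg back in, so finish still holding it at the mark with the lever closed, and leave the other things where they are.

Things in the scene. Friction and masses are not known exactly. Their poses are not given: they have to be found in the camera images.
- cradle: fixed cradle: plywood board 210 (x) by 450 (y), 12 mm thick; origin under it, on the leg's centre line, z up. The leg lies along y, tube axis 40 mm above the table, and lengthens to -y. At y = +165 a grey clamp block (60 x 50 mm, top 70 mm above the table) holds the fixed inner tube (22 mm dia). An aluminium ruler lies at x = +35 to +61, top 26 mm above the table
- sliding_leg (a joint): how far the leg is drawn out, m, starts at 0, up to 0.16, growing to the cradle's -y. A spring pulls it back with 4 N at 0, 7 N at 0.15 (friction 0.5 N), even with the lever closed. Grey tube 30 mm dia, rubber foot at its -y end, black collar at its +y end (40 mm across, 30 mm long, top 57 mm above the table) that carries the upright thumb plate and, on its -y side, the cam lever
- cam_lever (a joint): cam lever angle, rad: 0 = fully closed (upright, parallel to the thumb plate); starts 0.6 to 0.8 open, stop at 0.9. Open, it leans away from the thumb plate, to the cradle's -y. Stiff: stays where left, takes about 3.5 N at its tip. Rides on the leg. Its axle lies across the leg, 12 mm to the -y side of leg_index, 60 mm above the table
- lever_tip (a point): centre of the free-turning roller (10 mm dia, 24 mm long, across the leg) at the tip of the aluminium cam lever, 36 mm from its axle; the lever is 20 mm wide, 7 mm thick
- thumb_plate (a point): on the outer (+y, clamp block side) face of the upright black thumb plate (26 mm wide, 8 thick, from 57 to 100 mm above the table), 80 mm up, 14 mm to the +y side of leg_index. Pushing it to -y draws the leg out. Plate and lever span 31 mm along y with the lever closed, 57 mm at 0.8 rad. Fingers must stay above 57 mm over the table here
- leg_index (a point): tip of the small steel fin (3 mm thick) that sticks out of the collar on the cradle's +x side, 36 mm above the table, 40 mm beside the tube axis
- mark (a point): tip of the pointer blade, 3 mm thick, that stands up from a small dark steel foot on the ruler; fixed, its axes parallel to the cradle's; 36 mm above the table. The leg is at its length when leg_index and mark agree along the cradle's y
- tape_roll: loose cardboard ring, 68 mm across, 25 mm high, lying on the cradle board; bystander, origin at underside
- spare_foot: loose black rubber cylinder, 36 mm across, 28 mm high, on the cradle board; bystander, origin at underside
- hex_bar: loose dark steel bar 10 x 110 x 10 mm lying on the cradle board; bystander, origin at underside
- glue_bottle: white bottle, 56 mm across, 150 mm tall, on the table; bystander, origin at underside
- screw_jar: clear jar, 64 mm across, 80 mm tall, on the table; bystander, origin at underside
- small_carton: closed cardboard box 120 x 90 x 80 mm on the table; bystander, origin at underside
- label_roll: white paper roll standing on end, 90 mm across, 60 mm tall; bystander, origin at underside

How it is judged (in metres and radians):
On the way, in this order (a step that is already met when the one before it is completed fails the run):
1. the leg is held by the fingers at the pointer with the cam lever still open (y of leg_index in the frame of mark between -0.006 and 0.006 m and value of joint cam_lever above 0.4 rad and contact force between the fingers and sliding_leg above 1 N), for 0.2 s.
2. the cam lever is closed with the leg held at the pointer (y of leg_index in the frame of mark between -0.006 and 0.006 m and value of joint cam_lever below 0.12 rad and contact force between the fingers and sliding_leg above 2 N and velocity of joint sliding_leg between -0.01 and 0.01 m/s), for 0.2 s.
At the end, for the whole second after the job is handed in: The fin is within 6 mm of the pointer along the leg, the leg at rest, the cam lever within 0.12 rad of closed, and the fingers still press on the leg with more than 2 N (all of step 2); the arm keeps its last pose, push and grip.
It fails at once if the cam lever is more than half closed while the leg is over 15 mm from the pointer (value of joint cam_lever below 0.3 rad and (y of leg_index in the frame of mark above 0.015 m or y of leg_index in the frame of mark below -0.015 m)).
It fails at once if a bystander was moved by more than 30 mm (distance of any of tape_roll, spare_foot, hex_bar, glue_bottle, screw_jar, small_carton, label_roll from where it was at the start of the episode above 0.03 m).
It also fails if it takes over 53 s, if anything falls off the work surface, if the arm or the gripper's body presses on something with over 40 N, if the wrist force passes 120 N, or if a joint passes its speed limit or range.

## Working session

There is one attempt and no reset: what is moved stays moved. The work goes in short steps, Python scripts to look and compute and a shell command to move; the robot and the scene stay as the last step left them, time stands still between calls to the robot, and variables do not carry over. Pictures are saved under pics/ and viewed, at most 10 in all, crops included, and the job is handed in when it is done.

```bash
mkdir -p pics; python3 - <<'E'
from cell import env, imaging
import cv2,json
o=env.get_obs();print({k:o[k] for k in('time_s','tool_pos','tool_rot','force','grip_width')})
for n in('scene','side'):
    c=imaging.get_calibration(n);print(n,c)
    cv2.imwrite(f'pics/{n}0.png',imaging.read_camera(n)[:,:,::-1])
E
```

```text
{'time_s': 0.0, 'tool_pos': array([ 0.29052584, -0.58087879,  0.24047454]), 'tool_rot': array([-1.79890802e+02,  5.69222814e-03,  2.65789714e+01]), 'force': array([ 0.29507015, -0.33677243,  0.36630795]), 'grip_width': 0.08710984171106365}
scene {'camera_matrix': array([[500.43258698,   0.        , 319.46040766],
       [  0.        , 500.43258698, 200.05919082],
       [  0.        ,   0.        ,   1.        ]]), 'position': array([1.66185312, 0.03727051, 0.92692394]), 'attitude': array([52.52213382,  0.97226451, 90.30819628])}
side {'camera_matrix': array([[404.69222567,   0.        , 316.81356456],
       [  0.        , 404.69222567, 193.32298177],
       [  0.        ,   0.        ,   1.        ]]), 'position': array([0.40286306, 1.09469144, 0.9475772 ]), 'attitude': array([  52.04663911,    0.3622457 , -173.60839803])}
```

View pics/scene0.png

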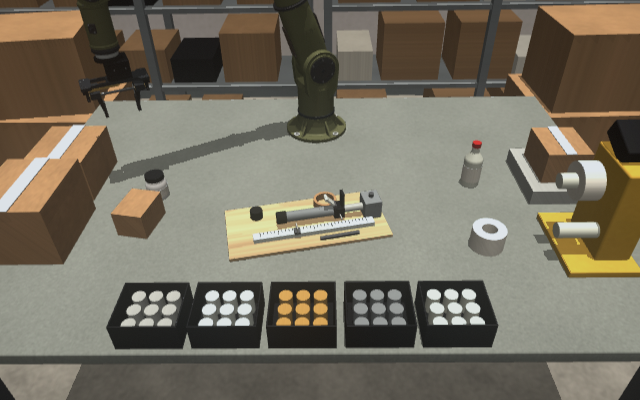

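View pics/side0.png

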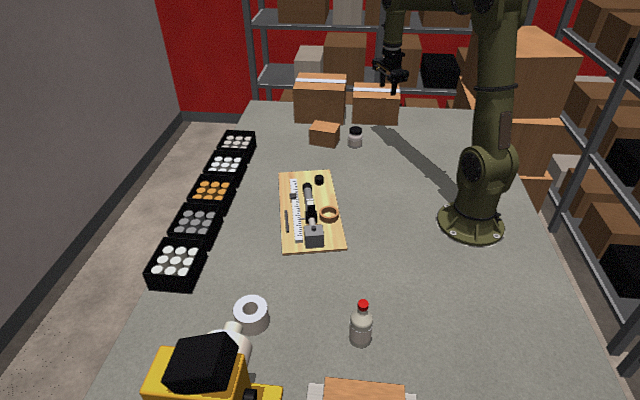

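```bash
cat > h.py <<'E'
import numpy as np, cv2
from scipy.spatial.transform import Rotation as R
def ray(c,uv):
    K=c['camera_matrix']; d=np.linalg.inv(K)@[uv[0],uv[1],1.]
    return np.array(c['position']),R.from_euler('xyz',c['attitude'],degrees=True).as_matrix()@(d*[1,-1,-1])
def cast(c,uv,z):
    p,d=ray(c,uv); return p+d*(z-p[2])/d[2]
def proj(c,P):
    q=R.from_euler('xyz',c['attitude'],degrees=True).as_matrix().T@(np.array(P)-c['position'])
    q=c['camera_matrix']@(q*[1,-1,-1]); return q[:2]/q[2]
E
python3 - <<'E'
from cell import env, imaging
from h import *
c=imaging.get_calibration('scene')
for uv in[(225,209),(230,260),(392,236),(378,195)]: print(cast(c,uv,.012).round(3))
im=cv2.imread('pics/scene0.png')[170:275,210:410]
cv2.imwrite('pics/crop0.png',cv2.resize(im,None,fx=4,fy=4,interpolation=cv2.INTER_CUBIC))
w=imaging.get_calibration('wrist');print(w)
o=env.get_obs();T=R.from_euler('xyz',o['tool_rot'],degrees=True)
print('cam in tool',T.inv().apply(w['position']-o['tool_pos']), T.as_matrix().round(2))
print((T.inv()*R.from_euler('xyz',w['attitude'],degrees=True)).as_matrix().round(2))
E
```

```text
[ 0.507 -0.263  0.012]
[ 0.722 -0.217  0.012]
[0.634 0.215 0.012]
[0.446 0.193 0.012]
{'camera_matrix': array([[342.43641968,   0.        , 321.01438884],
       [  0.        , 342.43641968, 201.38685194],
       [  0.        ,   0.        ,   1.        ]]), 'position': array([ 0.35582746, -0.54892726,  0.38193925]), 'attitude': array([-1.54814820e+01,  1.29416974e-02, -6.33637501e+01])}
cam in tool [ 0.07269793  0.00034167 -0.14139358] [[ 0.89  0.45 -0.  ]
 [ 0.45 -0.89  0.  ]
 [-0.   -0.   -1.  ]]
[[ 0.    0.96  0.27]
 [ 1.   -0.   -0.  ]
 [-0.    0.27 -0.96]]
```

View pics/crop0.png

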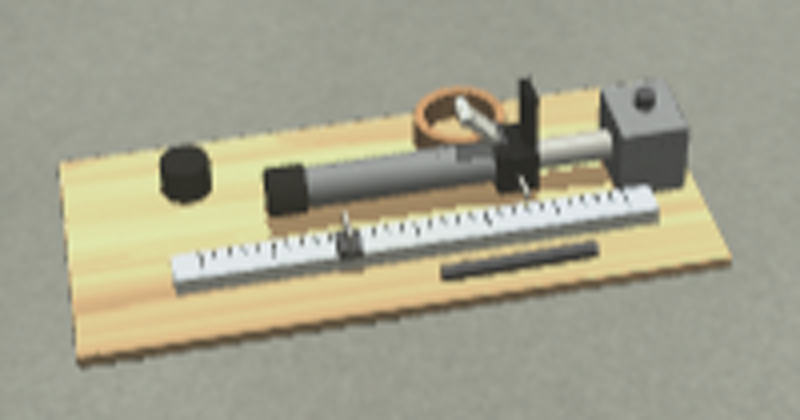

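```bash
python3 - <<'E'
from cell import env, imaging
from h import *
c=imaging.get_calibration('scene')
f=cast(c,(210+525/4,170+190/4),.036);m=cast(c,(210+345/4,170+215/4),.036)
print('fin',f,'mark',m)
d=f-m;yaw=np.degrees(np.arctan2(-d[0],d[1]));print('yaw',yaw)
E
```

```text
fin [0.58094114 0.07726709 0.036     ] mark [ 0.60615132 -0.04758862  0.036     ]
yaw 11.415369432217945
```

```bash
python3 -m crank '[{"x":0.04,"y":-0.035,"z":0,"turn":0.02},{"x":0.085,"y":-0.07,"z":0,"turn":0.05},{"x":0.13,"y":-0.105,"z":0,"turn":0.08},{"x":0.175,"y":-0.14,"z":0,"turn":0.11},{"x":0.22,"y":-0.18,"z":0,"turn":0.14},{"x":0.265,"y":-0.215,"z":0,"turn":0.17},{"x":0.31,"y":-0.25,"z":0,"turn":0.2},{"x":0.355,"y":-0.29,"z":0,"turn":0.23},{"x":0.4,"y":-0.325,"z":0,"turn":0.26},{"x":0.445,"y":-0.36,"z":0,"turn":0.281},{"x":0.485,"y":-0.395,"z":0,"turn":0.281},{"x":0.51,"y":-0.416,"z":0,"turn":0.281}]' 0.087 10
python3 -m crank '[{"x":0,"y":0,"z":0,"turn":0},{"x":0,"y":0,"z":0,"turn":0}]'
python3 - <<'E'
from cell import env, imaging
from h import *
import pickle
o=env.get_obs();w=imaging.get_calibration('wrist')
cv2.imwrite('pics/w1.png',imaging.read_camera('wrist')[:,:,::-1])
print(o['time_s'],o['tool_pos'],o['tool_rot'],o['force']);pickle.dump(w,open('w1.pkl','wb'))
E
```

```text
time_s: 1.6
tool_pos: [0.561, 0.0222, 0.2412]
tool_rot: [-179.9, 0.0, 10.7]
force: [-0.1, -0.4, -0.9]
grip_width: 0.0868
grasp_force: 0.0
time_s: 1.85
tool_pos: [0.5604, 0.0177, 0.241]
tool_rot: [180.0, 0.1, 10.4]
force: [0.3, -1.0, -0.8]
grip_width: 0.0874
grasp_force: 0.0
1.85 [0.56039111 0.01767739 0.24101599] [1.79961314e+02 7.52811057e-02 1.04207398e+01] [ 0.28070609 -1.00295126 -0.84417646]
```

View pics/w1.png

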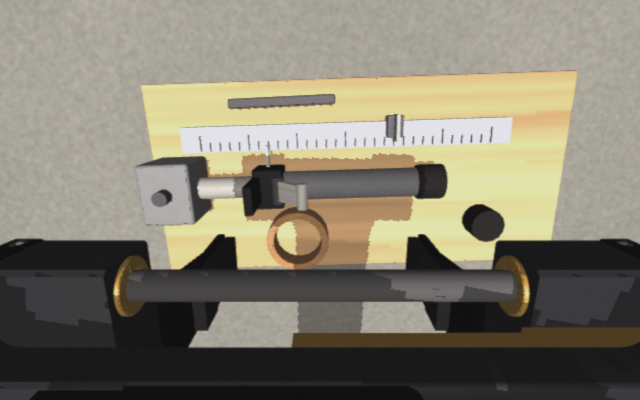

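```bash
python3 - <<'E'
from h import *
import pickle
w=pickle.load(open('w1.pkl','rb'))
im=cv2.imread('pics/w1.png')
# ruler lower/upper edges: bright low-sat mask
hsv=cv2.cvtColor(im,cv2.COLOR_BGR2HSV)
# board upper edge (cradle +x) : first orange pixel by column
b=((hsv[...,1]>60)&(hsv[...,2]>150)&(hsv[...,0]<35))
xs=np.arange(170,560,5);ys=np.array([np.argmax(b[:,x]) for x in xs])
P=np.array([cast(w,(x,y-.5),.012) for x,y in zip(xs,ys)])
v=cv2.fitLine(P[:,:2].astype(np.float32),cv2.DIST_HUBER,0,.001,.001).ravel();print('edge',v,np.degrees(np.arctan2(-v[0],v[1])))
print('corners',cast(w,(142,85),.012),cast(w,(577,70),.012))
z=cv2.resize(im[95:225,220:420],None,fx=4,fy=4,interpolation=cv2.INTER_CUBIC);cv2.imwrite('pics/w1z.png',z)
E
```

```text
edge [ 0.213145   -0.97702056  0.6662542   0.00360124] -167.69327
corners [0.61964464 0.21393776 0.012     ] [ 0.71458282 -0.2194524   0.012     ]
```

View pics/w1z.png

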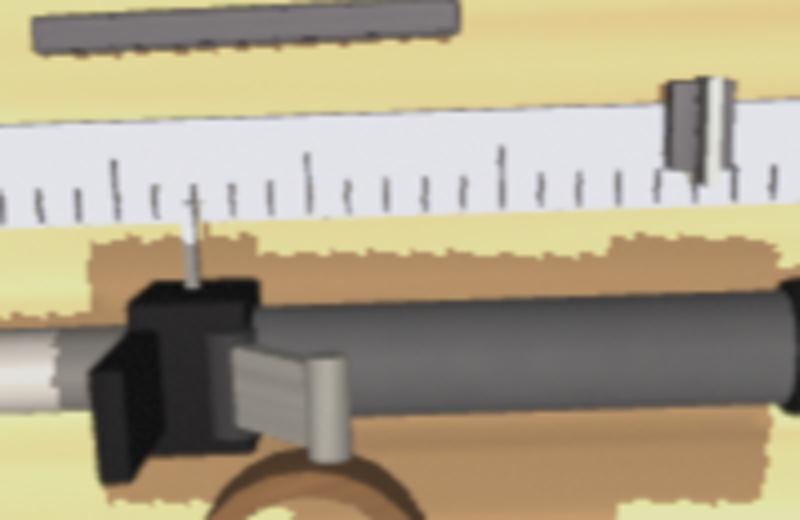

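```bash
cat > g.py <<'E'
from h import *
yaw=np.radians(12.3); ey=np.array([-np.sin(yaw),np.cos(yaw)]); ex=np.array([np.cos(yaw),np.sin(yaw)])
E
python3 - <<'E'
from g import *
import pickle
w=pickle.load(open('w1.pkl','rb'))
f=cast(w,(268,145.7),.036)[:2];m=cast(w,(396.75,140),.036)[:2]
print('fin',f,'mark',m,'dy',(f-m)@ey,'dx',(f-m)@ex)
axis=f-40e-3*ex; pl=axis+14e-3*ey; print('collar axis',axis,'plate face',pl)
rc=cast(w,(220+328/4,95+410/4),.09)[:2]; print('roller y rel fin',(rc-f)@ey,'x rel axis',(rc-axis)@ex)
pt=cast(w,(220+112/4,95+425/4),.1)[:2]; print('plate top',(pt-f)@ey,(pt-axis)@ex)
fin_side=[]
c=pickle.load(open('w1.pkl','rb'))
for n,P in(('block',(axis+.0*ey)),):pass
from cell import env
o=env.get_obs();t=o['tool_pos'];print(t,o['tool_rot'])
E
```

```text
fin [0.58516789 0.07524911] mark [ 0.61416891 -0.05055633] dy 0.12909575007538937 dx -0.001534934302998104
collar axis [0.54608607 0.0667279 ] plate face [0.54310364 0.08040654]
roller y rel fin -0.03503654716013062 x rel axis -0.0006126549954029283
plate top 0.010628851503338387 0.0002025599144756217
[0.56041184 0.01713678 0.24116765] [1.79949376e+02 5.79740212e-02 1.03554589e+01]
```

```bash
cat >> g.py <<'E'
AX=np.array([0.54608607,0.0667279])
def togo(offy,z=None):
    from cell import env
    o=env.get_obs();T=R.from_euler('xyz',o['tool_rot'],degrees=True)
    tgt=np.array([*(AX+offy*ey),z]); t=np.array(o['tool_pos'])
    print('t',round(o['time_s'],2),'cradle rel fin0 y,x mm',((t[:2]-AX)@ey*1e3).round(1),((t[:2]-AX)@ex*1e3).round(1),'z',t[2].round(4),'yaw',o['tool_rot'].round(2),'F along ey',(np.array(o['force'])[:2]@ey).round(2),'w',o['grip_width'],'gf',o['grasp_force'])
    print('shift',T.inv().apply(tgt-t).round(4))
E
python3 -c "
from g import *
togo(-.024,.15)"
```

```text
t 1.9 cradle rel fin0 y,x mm -51.5 3.4 z 0.2412 yaw [1.7995e+02 6.0000e-02 1.0360e+01] F along ey -0.33 w 0.08712200851512945 gf 0.0
shift [-0.0043 -0.0275  0.0911]
```

```bash
python3 -m crank '[{"x":-0.004,"y":-0.028,"z":0.03,"turn":-0.033},{"x":-0.004,"y":-0.028,"z":0.06,"turn":-0.033},{"x":-0.004,"y":-0.028,"z":0.091,"turn":-0.033},{"x":-0.004,"y":-0.028,"z":0.091,"turn":-0.033},{"x":-0.004,"y":-0.028,"z":0.091,"turn":-0.033}]'
python3 - <<'E'
from g import *
togo(-.024,.087)
from cell import imaging
cv2.imwrite('pics/w2.png',imaging.read_camera('wrist')[:,:,::-1])
E
```

```text
time_s: 2.52
tool_pos: [0.5524, 0.0447, 0.1517]
tool_rot: [180.0, -0.1, 12.3]
force: [-0.4, -0.7, -0.2]
grip_width: 0.0873
grasp_force: 0.0
t 2.52 cradle rel fin0 y,x mm -22.9 1.5 z 0.1517 yaw [ 1.7996e+02 -8.0000e-02  1.2270e+01] F along ey -0.57 w 0.08725649900313871 gf 0.0
shift [-0.0016  0.0011  0.0647]
```

View pics/w2.png

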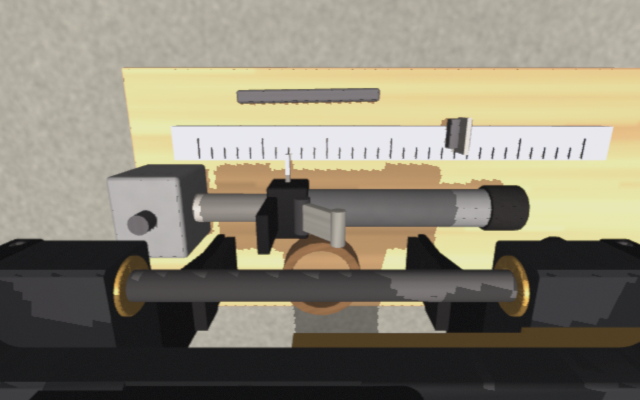

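```bash
python3 -m crank '[{"x":-0.0015,"y":0.001,"z":0.02,"turn":0},{"x":-0.0015,"y":0.001,"z":0.04,"turn":0},{"x":-0.0015,"y":0.001,"z":0.055,"turn":0},{"x":-0.0015,"y":0.001,"z":0.065,"turn":0},{"x":-0.0015,"y":0.001,"z":0.065,"turn":0}]'
python3 - <<'E'
from g import *
togo(-.024-.129-.0055,.087)
E
```

```text
time_s: 3.2
tool_pos: [0.5503, 0.0443, 0.0852]
tool_rot: [-180.0, 0.0, 12.4]
force: [-0.8, -0.1, 0.3]
grip_width: 0.0871
grasp_force: 0.0
t 3.2 cradle rel fin0 y,x mm -22.8 -0.6 z 0.0852 yaw [-1.7999e+02  4.0000e-02  1.2360e+01] F along ey 0.07 w 0.08709982059086632 gf 0.0
shift [ 0.0005  0.1357 -0.0018]
```

```bash
python3 -m crank '[{"x":0,"y":0.005,"z":0,"turn":0},{"x":0,"y":0.012,"z":0,"turn":0},{"x":0,"y":0.025,"z":0,"turn":0},{"x":0,"y":0.04,"z":0,"turn":0},{"x":0,"y":0.055,"z":0,"turn":0},{"x":0,"y":0.07,"z":0,"turn":0},{"x":0,"y":0.085,"z":0,"turn":0},{"x":0,"y":0.1,"z":0,"turn":0},{"x":0,"y":0.115,"z":0,"turn":0},{"x":0,"y":0.124,"z":0,"turn":0},{"x":0,"y":0.127,"z":0,"turn":0},{"x":0,"y":0.127,"z":0,"turn":0}]'
python3 - <<'E'
from g import *
togo(-.024-.129-.0055,.087)
from cell import imaging
import pickle
w=imaging.get_calibration('wrist');pickle.dump(w,open('w3.pkl','wb'))
im=imaging.read_camera('wrist')[:,:,::-1];cv2.imwrite('pics/w3f.png',im)
M=(AX-.129*ey+.04*ex);u,v=proj(w,[*M,.036]).round().astype(int);print(u,v)
cv2.imwrite('pics/w3.png',np.vstack([im[max(v-60,0):v+70,u-80:u+80].repeat(4,0).repeat(4,1)]))
E
```

```text
time_s: 4.7
tool_pos: [0.5775, -0.0775, 0.086]
tool_rot: [-179.8, 0.0, 12.4]
force: [-1.7, 5.5, 2.0]
grip_width: 0.0869
grasp_force: 2.9
t 4.7 cradle rel fin0 y,x mm -147.6 0.0 z 0.086 yaw [-179.82    0.     12.42] F along ey 5.73 w 0.08692456177509021 gf 2.9447419778443873
shift [-0.      0.0109 -0.001 ]
287 167
```

View pics/w3.png

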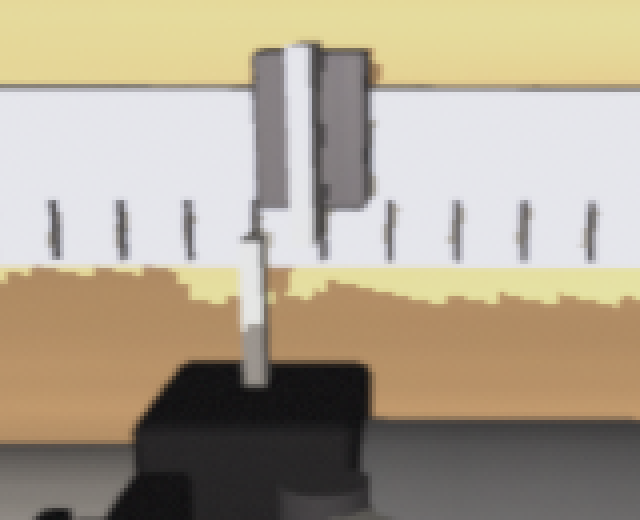

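```bash
python3 - <<'E'
from g import *
import pickle
w=pickle.load(open('w3.pkl','rb'))
f=cast(w,(207+253/4,107+238/4),.036)[:2];m=cast(w,(207+303/4,107+240/4),.036)[:2]
print((f-m)@ey,(f-m)@ex,(f-AX)@ey,(m-AX)@ey)
E
```

```text
0.007045660572203776 0.00026055340310144476 -0.11943258248075833 -0.1264782430529621
```

```bash
python3 -m crank '[{"x":0,"y":0.003,"z":0,"turn":0},{"x":0,"y":0.006,"z":0,"turn":0},{"x":0,"y":0.007,"z":0,"turn":0},{"x":0,"y":0.007,"z":0,"turn":0},{"x":0,"y":0.007,"z":0,"turn":0},{"x":0,"y":0.007,"z":0,"turn":0}]' 0.087 20
cat > look.py <<'E'
from g import *
from cell import imaging
import sys
togo(-.158,.086)
w=imaging.get_calibration('wrist');im=imaging.read_camera('wrist')[:,:,::-1]
cv2.imwrite(f'pics/{sys.argv[1]}f.png',im)
u,v=proj(w,[*(AX-.1265*ey+.04*ex),.036]); print('mark px',u,v)
u=int(round(u));v=int(round(v))
# fin: bright, unsaturated pixels just below ruler edge, rows v+8..v+20 (white fin against shaded board)
s=cv2.cvtColor(im,cv2.COLOR_BGR2HSV)[v+5:v+20,u-40:u+40]
m=(s[...,1]<50)&(s[...,2]>110); cols=np.where(m.sum(0)>8)[0]+u-40; print('fin cols',cols)
# depth-insensitive: fin base row used with same z
if len(cols): print('fin-mark along y mm',1e3*((cast(w,(cols.mean(),v),.036)-cast(w,(u,v),.036))[:2]@ey))
E
python3 look.py w4
```

```text
time_s: 5.5
tool_pos: [0.5789, -0.0838, 0.086]
tool_rot: [-179.8, 0.0, 12.5]
force: [-1.7, 5.8, 2.2]
grip_width: 0.0871
grasp_force: 3.3
t 5.5 cradle rel fin0 y,x mm -154.0 0.0 z 0.086 yaw [-1.798e+02  1.000e-02  1.245e+01] F along ey 6.07 w 0.08713050267017182 gf 3.260308939497918
shift [-0.     0.004  0.   ]
mark px 271.61275376826234 166.81863347560136
fin cols [267 268 269 270 271 272]
fin-mark along y mm 1.4112654567758425
```

```bash
python3 -m crank '[{"x":0,"y":0,"z":0,"turn":0},{"x":0,"y":-0.004,"z":0,"turn":0},{"x":0,"y":-0.004,"z":0,"turn":0}]' 0.077 20
python3 -m crank '[{"x":0,"y":-0.003,"z":0,"turn":0},{"x":0,"y":-0.005,"z":0,"turn":0},{"x":0,"y":-0.005,"z":0,"turn":0}]' 0.067 20
python3 -m crank '[{"x":0,"y":-0.003,"z":0,"turn":0},{"x":0,"y":-0.005,"z":0,"turn":0},{"x":0,"y":-0.005,"z":0,"turn":0}]' 0.057 20
python3 look.py w5
```

```text
time_s: 5.92
tool_pos: [0.578, -0.0794, 0.086]
tool_rot: [-179.8, 0.0, 12.5]
force: [-2.3, 6.5, 2.4]
grip_width: 0.0779
grasp_force: 3.5
time_s: 6.3
tool_pos: [0.5769, -0.0745, 0.086]
tool_rot: [-179.8, 0.0, 12.5]
force: [-3.2, 7.2, 1.9]
grip_width: 0.0677
grasp_force: 3.5
time_s: 6.68
tool_pos: [0.5758, -0.0697, 0.0861]
tool_rot: [-179.8, 0.0, 12.5]
force: [-2.3, 6.8, 2.6]
grip_width: 0.0577
grasp_force: 3.5
t 6.67 cradle rel fin0 y,x mm -139.6 -0.0 z 0.0861 yaw [-1.7978e+02  2.0000e-02  1.2480e+01] F along ey 7.11 w 0.057677789809740455 gf 3.5398230724968016
shift [-0.      0.0184 -0.    ]
mark px 297.12255174379555 166.84714678053643
fin cols [293 294 295 296 297 298]
fin-mark along y mm 0.8467135179215555
```

```bash
python3 -m crank '[{"x":0,"y":-0.003,"z":0,"turn":0},{"x":0,"y":-0.005,"z":0,"turn":0},{"x":0,"y":-0.005,"z":0,"turn":0}]' 0.047 25
python3 -m crank '[{"x":0,"y":-0.003,"z":0,"turn":0},{"x":0,"y":-0.005,"z":0,"turn":0},{"x":0,"y":-0.005,"z":0,"turn":0}]' 0.037 25
python3 look.py w6
```

```text
time_s: 7.1
tool_pos: [0.5747, -0.0648, 0.0861]
tool_rot: [-179.8, 0.0, 12.5]
force: [-2.8, 6.9, 1.5]
grip_width: 0.0479
grasp_force: 7.4
time_s: 7.48
tool_pos: [0.5736, -0.0599, 0.0861]
tool_rot: [-179.8, 0.0, 12.5]
force: [-2.0, 5.7, 2.4]
grip_width: 0.0377
grasp_force: 7.0
t 7.47 cradle rel fin0 y,x mm -129.6 -0.1 z 0.0861 yaw [-1.7978e+02  1.0000e-02  1.2470e+01] F along ey 6.02 w 0.03773558536040043 gf 7.007536520250142
shift [-0.      0.0284 -0.    ]
mark px 314.85389649422 166.86905928331467
fin cols [310 311 312 313 314 315]
fin-mark along y mm 1.4111446856630374
```

```bash
python3 -m crank '[{"x":0,"y":-0.001,"z":0,"turn":0},{"x":0,"y":-0.0025,"z":0,"turn":0},{"x":0,"y":-0.0025,"z":0,"turn":0},{"x":0,"y":-0.0025,"z":0,"turn":0},{"x":0,"y":-0.0025,"z":0,"turn":0},{"x":0,"y":-0.0025,"z":0,"turn":0},{"x":0,"y":-0.0025,"z":0,"turn":0},{"x":0,"y":-0.0025,"z":0,"turn":0}]' 0.026 25
python3 look.py w7
```

```text
time_s: 8.52
tool_pos: [0.5731, -0.0576, 0.0861]
tool_rot: [-179.8, 0.0, 12.5]
force: [-3.0, 5.8, 1.9]
grip_width: 0.0289
grasp_force: 25.0
t 8.53 cradle rel fin0 y,x mm -127.2 -0.1 z 0.0861 yaw [-1.7978e+02  2.0000e-02  1.2460e+01] F along ey 6.31 w 0.028892379113606446 gf 24.977425010874867
shift [ 0.      0.0308 -0.    ]
mark px 319.0551862511025 166.8601705840429
fin cols [318 319 320 321 322 323]
fin-mark along y mm -0.8467081254651488
```

View pics/w7f.png

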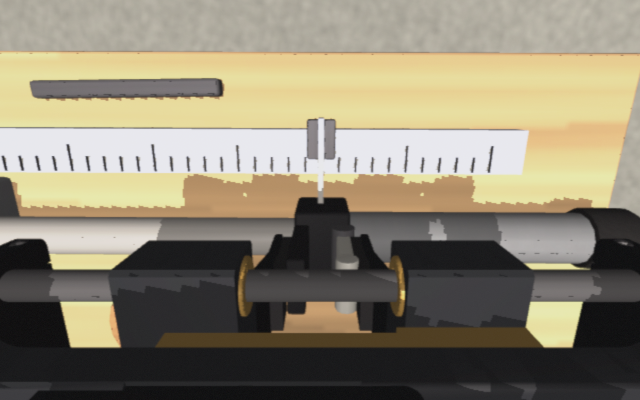

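```bash
python3 -c "
from cell import env
print(env.sign_off())"
```

```text
the job is handed in; nothing more can be done
None
```

I drew the leg out until the fin was about 1 mm from the pointer, closed the cam lever there, and handed the job in at about 8.5 s with the gripper still holding plate and lever at 25 N. No verdict came back. I judged the lever closed from the final picture and from the fingers stalling at 28.9 mm (31 mm expected), because its angle can't be read directly.

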